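# Pack slide cassettes by weight

## Robot

A 6-joint arm with a two-finger parallel gripper is mounted at the origin on the work surface. World frame = base frame: x ahead of the robot, y to its left, z up, the work surface at z = 0. Lengths are in m, angles in rad, forces in N, time in s.
With the tool pointing down it reaches from about 0.275 to 0.825 m from the base axis. Payload 5.2 kg.
Tool frame: the origin (TCP) lies midway between the tips of the shut fingers; the grasp point (between the pads) lies behind it (env.hold_point_z is the z of the grasp point in the tool frame, in m); z points along the fingers, y is the line along which they close (so a half turn about z gives the same grasp; the last joint's range is limited). The gripper opens to 93 mm and grips with 3 to 60 N. Pads are 15 mm wide; open, the fingers measure 128 mm over their backs; the gripper's body (75 mm by 188 mm) begins 65 mm behind the grasp point.
Start: joints at [1.051, 0.259, 1.535, -0, 1.348, -0.203], TCP at [0.171, 0.523, 0.219] pointing down, gripper open.
Joint ranges: [-3.14, 3.14], [-0.91, 2.08], [0.19, 2.58], [-1.22, 4.36], [0.22, 2.71], [-3.12, 3.12]. Speed limits (rad/s): [2.57, 2.57, 3.14, 3.14, 3.14, 3.14].

## Interface

Orientations are given as a rotation vector (axis times angle).
In Python, from plant import env, cams gives the robot as it stands.
- The arm moves only by the tool step_arm, never from a script. Its argument "steps" is a list of rows, each a list of 3 entries, a list of its own where there are three numbers: the turn, a rotation vector about the tool's x, y, z in rad, then the shift along the tool's x, y, z in m, then the finger opening in m, from 0 to 0.093. In form: [[[wx, wy, wz], [dx, dy, dz], claw], ...]. A call has 1 to 10 rows; each row shifts and turns the commanded pose from where the row before left it, along the tool's axes as they then stand; what a row does not reach is not made up. A row lasts 1/12 s, in which the tool goes at most 41.7 mm and 7.16 degrees, less where a joint would pass 70% of its speed; a pose out of reach is approached as far as the arm can. A call is refused whole if a number of a shift passes 0.0417 or a number of a turn 0.125, either way. A call with a gripper value outside its range is refused whole. The fingers move at their own pace and stop on an object; "squeeze" is the grip in N (left out, the last holds). Time passes only in rows, so rows that do not move let the fingers close. It gives the time, the measured TCP pose, the force, the opening and the grip force at its end, in the units of the state.
- env.sense(): the state, without advancing time (a new reading comes with each control period).
- cams.get_image(name): name is "side" or "top" or "wrist"; returns a dict with "color" (384x512x3 uint8, blue, green, red), "fx", "fy", "cx", "cy" (pixels), "dist" ([k1, k2, p1, p2, k3] as OpenCV has them; the pictures are not rectified), "pose" (4x4, takes a point from camera to world coordinates). Camera axes: x right, y up, looking along -z (the intrinsics and any distortion apply to the point x, -y, -z); pixel columns grow to the right and rows downward; lengths in m; the calibration is good to about 2 mm. A picture is of the moment at which its call begins. There is no depth.
- env.hand_in(): hands the job in; it is judged then, once.
Trained networks look in a picture, given as the dict that the camera call returned (one of the last four; its "shot" number tells which), for a name from the list of things; names that differ only in an ending like _2 or _b are one class to them, and where a whole thing is asked for, a point or a joint stands for the part that bears it (a point fixed in the world has none). Each returns a list of dicts, best first, with "conf" (0 to 1); they miss things now and then, are a little off and sometimes report something else, mostly with a low value. They report only what shows in the picture. A call takes as long as a camera call.
- cams.spot_in(picture, thing): "at" ([x, y, z] in m, in world coordinates, good to about 4 mm: the middle of the surface that is visible of it).
- cams.place_of(picture, thing): "at" ([x, y, z] in m, in world coordinates, good to about 4 mm: a listed point, or the origin of a listed thing).
The state is a dict: "t": time; "q": joint angles; "qvel": joint speeds; "effort": joint torques, N m; "tcp_pos": TCP position; "tool_rot": TCP orientation; "force": force on the tool from outside, world axes, zero at the start; "ft_torque": the same for the moment, N m; "finger_gap": opening from 0.0 (shut) to 1.0 (fully open); "finger_force": force on a finger pad.
Only numpy, scipy, OpenCV 4.12 (cv2) and the standard library are available. Lean on these libraries where they do the work, as an engineer would, in place of code of your own. Each camera call takes 0.05 s, during which the arm holds its last target. There are 200 camera calls.

## Task

The three closed slide cassettes look the same, but one is full, one about half full and one nearly empty. Feel by lifting which is which, then pack the full and the nearly empty one flat in the blue carrier, the full one at the bottom and the nearly empty one on top of it, and leave the half-full one on the bench where it stood. Keep the cassettes level, lower them rather than dropping them, let go, and do not disturb the other things on the bench.

Things in the scene. Friction and masses are not known exactly. Their poses are not given: they have to be found in the camera images.
- cassette_a_mid (a point): centre (half-way up) of one of three look-alike closed rigid boxes: grey, white lid, two orange bands; 160 mm long (x) x 56 wide (y) x 40 high (z up), flat on the bench, long side roughly away from the robot. Grip across the 56 mm at mid-length. Hidden load at its middle (2 mm play): full 0.8 kg, half 0.5, nearly empty 0.2 (each within 0.04), any can be any. Either way round is fine.
- cassette_b_mid (a point): centre (half-way up) of one of three look-alike closed rigid boxes: grey, white lid, two orange bands; 160 mm long (x) x 56 wide (y) x 40 high (z up), flat on the bench, long side roughly away from the robot. Grip across the 56 mm at mid-length. Hidden load at its middle (2 mm play): full 0.8 kg, half 0.5, nearly empty 0.2 (each within 0.04), any can be any. Either way round is fine.
- cassette_c_mid (a point): centre (half-way up) of one of three look-alike closed rigid boxes: grey, white lid, two orange bands; 160 mm long (x) x 56 wide (y) x 40 high (z up), flat on the bench, long side roughly away from the robot. Grip across the 56 mm at mid-length. Hidden load at its middle (2 mm play): full 0.8 kg, half 0.5, nearly empty 0.2 (each within 0.04), any can be any. Either way round is fine.
- carrier_floor (a point): centre of the carrier's floor (top face, 8 mm above the bench); x along it, y across, z up. Blue open-topped holder fixed to the bench, 186 x 82 mm. End walls, inner faces 170 mm apart, rise 62 mm above the floor, with 18 mm corner returns 68 mm apart inside; between these the long sides are open (134 mm) for fingers. Stacked cassettes' centres: 20 and 60 mm above this point.
- wash_bottle: bystander, leave alone: white bottle with red cap, 60 mm across, 150 mm high; origin at its underside
- reagent_jar: bystander, leave alone: amber jar, 64 mm across, 85 mm high; origin at its underside
- dishes: bystander, leave alone: stack of three clear dishes, 90 mm across, 44 mm high; origin at its underside
- marker: bystander, leave alone: marker pen lying down, 130 mm; origin at its underside
- pipette: bystander, leave alone: pipette lying down, 230 mm; origin at its underside

How it is judged:
At the end, for the whole second after the job is handed in: Full cassette in the carrier, nearly empty one flat on it (over 8.3 N on the carrier, 0.8 to 3.4 N between the two), both centred within 10 mm, along it within 0.15 rad; half-full one on the bench within 60 mm of its start; tilts under 0.06 rad, all at rest and released (angle between each of cassette_a_mid, cassette_b_mid, cassette_c_mid's own z axis and vertical below 0.06 rad and linear speed of each of cassette_a, cassette_b, cassette_c below 0.02 m/s and ((distance of cassette_a_mid from where it was at the start of the episode below 0.06 m and height (world z) of cassette_a_mid below 0.026 m and (x of cassette_b_mid in the frame of carrier_floor between -0.01 and 0.01 m and y of cassette_b_mid in the frame of carrier_floor between -0.01 and 0.01 m and z of cassette_b_mid in the frame of carrier_floor between 0.01 and 0.067 m and angle between the x axis of cassette_b_mid and the x axis of carrier_floor, either way round below 0.15 rad) and (x of cassette_c_mid in the frame of carrier_floor between -0.01 and 0.01 m and y of cassette_c_mid in the frame of carrier_floor between -0.01 and 0.01 m and z of cassette_c_mid in the frame of carrier_floor between 0.01 and 0.067 m and angle between the x axis of cassette_c_mid and the x axis of carrier_floor, either way round below 0.15 rad) and contact force between cassette_b and cassette_c between 0.8 and 3.4 N and contact force between any of cassette_b, cassette_c and carrier above 8.3 N) or (distance of cassette_b_mid from where it was at the start of the episode below 0.06 m and height (world z) of cassette_b_mid below 0.026 m and (x of cassette_c_mid in the frame of carrier_floor between -0.01 and 0.01 m and y of cassette_c_mid in the frame of carrier_floor between -0.01 and 0.01 m and z of cassette_c_mid in the frame of carrier_floor between 0.01 and 0.067 m and angle between the x axis of cassette_c_mid and the x axis of carrier_floor, either way round below 0.15 rad) and (x of cassette_a_mid in the frame of carrier_floor between -0.01 and 0.01 m and y of cassette_a_mid in the frame of carrier_floor between -0.01 and 0.01 m and z of cassette_a_mid in the frame of carrier_floor between 0.01 and 0.067 m and angle between the x axis of cassette_a_mid and the x axis of carrier_floor, either way round below 0.15 rad) and contact force between cassette_c and cassette_a between 0.8 and 3.4 N and contact force between any of cassette_c, cassette_a and carrier above 8.3 N) or (distance of cassette_c_mid from where it was at the start of the episode below 0.06 m and height (world z) of cassette_c_mid below 0.026 m and (x of cassette_a_mid in the frame of carrier_floor between -0.01 and 0.01 m and y of cassette_a_mid in the frame of carrier_floor between -0.01 and 0.01 m and z of cassette_a_mid in the frame of carrier_floor between 0.01 and 0.067 m and angle between the x axis of cassette_a_mid and the x axis of carrier_floor, either way round below 0.15 rad) and (x of cassette_b_mid in the frame of carrier_floor between -0.01 and 0.01 m and y of cassette_b_mid in the frame of carrier_floor between -0.01 and 0.01 m and z of cassette_b_mid in the frame of carrier_floor between 0.01 and 0.067 m and angle between the x axis of cassette_b_mid and the x axis of carrier_floor, either way round below 0.15 rad) and contact force between cassette_a and cassette_b between 0.8 and 3.4 N and contact force between any of cassette_a, cassette_b and carrier above 8.3 N))); the robot touches nothing.
It fails at once if a bystander on the bench (bottle, jar, dishes, marker, pipette) is moved by more than 30 mm (distance of any of wash_bottle, reagent_jar, dishes, marker, pipette from where it was at the start of the episode above 0.03 m).
It fails at once if a cassette is tipped by more than 35 degrees (angle between any of cassette_a_mid, cassette_b_mid, cassette_c_mid's own z axis and vertical above 0.61 rad).
It fails at once if a cassette is dropped from more than about 18 mm (faster than 0.6 m/s with no finger on it) ((linear speed of cassette_a above 0.6 m/s and contact force between cassette_a and the fingers below 0.5 N) or (linear speed of cassette_b above 0.6 m/s and contact force between cassette_b and the fingers below 0.5 N) or (linear speed of cassette_c above 0.6 m/s and contact force between cassette_c and the fingers below 0.5 N)).
It also fails if it takes over 72 s, if anything falls off the work surface, if the arm or the gripper's body presses on something with over 40 N, if the wrist force passes 120 N, or if a joint passes its speed limit or range.

## Working session

There is one attempt and no reset: what is moved stays moved. The work goes in short steps, Python scripts to look and compute and a tool call to move; the robot and the scene stay as the last step left them, time stands still between calls to the robot, and variables do not carry over. Pictures are saved under pics/ and viewed, at most 10 in all, crops included, and the job is handed in when it is done.

Besides the shell and the picture viewer there is one more tool, called after "Request:" in YAML: its name, and indented under it one key for each argument. step_arm: Moves the arm, as the interface text tells. Its arguments: {"type":"object","properties":{"steps":{"type":"array","items":{"type":"array"}},"squeeze":{"type":"number"}},"required":["steps"]}

```bash
mkdir -p pics; ls
cat > h.py <<'E'
import numpy as np, cv2
from scipy.spatial.transform import Rotation as R
from plant import env, cams
def ray(p,uv):
    K=np.array([[p['fx'],0,p['cx']],[0,p['fy'],p['cy']],[0,0,1]])
    q=cv2.undistortPoints(np.array([[uv]],float),K,np.array(p['dist']))[0,0]
    T=np.array(p['pose']); return T[:3,3],T[:3,:3]@np.array([q[0],-q[1],-1])
def onz(p,uv,z):
    o,d=ray(p,uv); return o+d*(z-o[2])/d[2]
def proj(p,X):
    T=np.array(p['pose']); c=T[:3,:3].T@(np.array(X)-T[:3,3])
    K=np.array([[p['fx'],0,p['cx']],[0,p['fy'],p['cy']],[0,0,1]])
    return cv2.projectPoints(np.array([[c[0],-c[1],-c[2]]]),np.zeros(3),np.zeros(3),K,np.array(p['dist']))[0].ravel()
E
python3 - <<'E'
from h import *
s=env.sense(); print({k:np.round(v,3) for k,v in s.items()}, env.hold_point_z)
ims=[]
for n in ['top','side']:
    p=cams.get_image(n); cv2.imwrite(f'pics/{n}0.png',p['color'])
    for t in ['cassette_a_mid','carrier_floor','wash_bottle','reagent_jar','dishes','marker','pipette']:
        print(n,t,[(np.round(d['at'],3).tolist(),round(d['conf'],2),proj(p,d['at']).round().tolist()) for d in cams.place_of(p,t)][:5])
E
```

```text
pics
{'t': np.float64(0.0), 'q': array([ 1.051,  0.259,  1.536, -0.   ,  1.348, -0.203]), 'qvel': array([-0.   , -0.001,  0.   ,  0.   ,  0.   , -0.001]), 'effort': array([ 1.0000e-03, -4.3731e+01, -2.8401e+01,  7.2000e-02,  4.1000e-02,
       -0.0000e+00]), 'tcp_pos': array([0.171, 0.522, 0.218]), 'tool_rot': array([-4.950e-01, -3.102e+00,  3.000e-03]), 'force': array([-0.307,  0.326, -0.632]), 'ft_torque': array([-0.012, -0.003,  0.001]), 'finger_force': np.float64(0.0), 'finger_gap': np.float64(0.999)} -0.0188
top cassette_a_mid [([0.483, 0.098, 0.02], 0.76, [232.0, 194.0]), ([0.506, -0.094, 0.022], 0.63, [297.0, 186.0])]
top carrier_floor [([0.472, 0.305, 0.009], 0.64, [164.0, 198.0])]
top wash_bottle []
top reagent_jar [([0.723, -0.13, -0.002], 0.76, [307.0, 118.0])]
top dishes [([0.756, 0.117, 0.001], 0.69, [228.0, 107.0])]
top marker [([0.301, -0.304, -0.002], 0.64, [367.0, 256.0])]
top pipette [([0.708, -0.029, 0.002], 0.76, [275.0, 122.0])]
side cassette_a_mid [([0.482, 0.1, 0.023], 0.95, [232.0, 172.0]), ([0.714, 0.332, 0.001], 0.61, [281.0, 120.0])]
side carrier_floor [([0.475, 0.306, 0.008], 0.57, [214.0, 134.0]), ([0.481, 0.098, 0.022], 0.16, [232.0, 172.0])]
side wash_bottle [([0.714, 0.33, -0.002], 0.94, [281.0, 121.0])]
side reagent_jar [([0.725, -0.134, 0.001], 0.69, [343.0, 218.0])]
side dishes [([0.759, 0.115, 0.004], 0.76, [318.0, 157.0]), ([0.474, 0.305, 0.009], 0.47, [213.0, 134.0])]
side marker [([0.3, -0.307, -0.004], 0.55, [200.0, 315.0])]
side pipette []
```

View pics/top0.png

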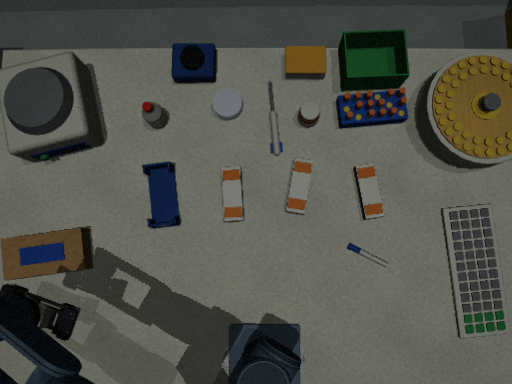

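View pics/side0.png

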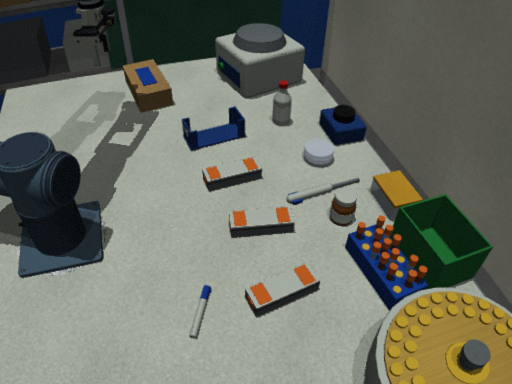

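The top view shows the carrier at (161,195) and the cassettes at (232,194), (299,186) and (369,191), each with a slight yaw. The bystanders are all behind them, except the marker at (367,256).

```bash
cat > m.py <<'E'
from h import *
p=cams.get_image('top'); im=p['color'].astype(int)
b,g,r=im[...,0],im[...,1],im[...,2]
hsv=cv2.cvtColor(p['color'],cv2.COLOR_BGR2HSV)
for c in [(232,194),(299,186),(369,191)]:
    orange=((hsv[...,0]<16)&(hsv[...,1]>130)&(hsv[...,2]>120))
    m=np.zeros(orange.shape,bool); m[c[1]-38:c[1]+38,c[0]-25:c[0]+25]=1
    v,u=np.nonzero(orange&m)
    P=np.array([onz(p,(a,bb),0.04) for a,bb in zip(u,v)])
    far=P[P[:,0]>P[:,0].mean()]; near=P[P[:,0]<=P[:,0].mean()]
    f,n=far.mean(0),near.mean(0); d=f-n
    print(c,len(P),'mid',((f+n)/2).round(4),'yaw',np.arctan2(d[1],d[0]).round(3),'sep',np.linalg.norm(d).round(3))
blue=(hsv[...,0]>100)&(hsv[...,0]<130)&(hsv[...,1]>120)&(hsv[...,2]>40)
m=np.zeros(blue.shape,bool); m[155:235,135:190]=1
v,u=np.nonzero(blue&m); rr=cv2.minAreaRect(np.stack([u,v],1).astype(np.float32)); print(rr)
cc=cv2.boxPoints(rr); P=np.array([onz(p,q,0.035) for q in cc]); print(P.round(3))
cv2.imwrite('pics/crop.png',cv2.resize(p['color'][150:240,130:200],None,fx=6,fy=6,interpolation=cv2.INTER_CUBIC))
E
python3 m.py
```

```text
(232, 194) 4 mid [0.4858 0.0807 0.04  ] yaw 0.196 sep 0.118Traceback (most recent call last):
  File "m.py", line 10, in <module>
    far=P[P[:,0]>P[:,0].mean()]; near=P[P[:,0]<=P[:,0].mean()]
          ~^^^^^
IndexError: too many indices for array: array is 1-dimensional, but 2 were indexed
```

```bash
sed -i "s/orange=.*/orange=(r-b>70)\&(r-g>35)/" m.py; sed -i "/^hsv/a print(hsv[214,233],hsv[167,301],hsv[195,161])" m.py
python3 m.py
```

```text
[ 13 205 113] [ 12 196 116] [109 198  63]
(232, 194) 292 mid [0.4833 0.0976 0.04  ] yaw 0.07 sep 0.11
(299, 186) 296 mid [ 0.5072 -0.1013  0.04  ] yaw -0.17 sep 0.11
(369, 191) 301 mid [ 0.4931 -0.307   0.04  ] yaw 0.175 sep 0.11
((160.81556701660156, 194.4713134765625), (63.918243408203125, 31.234834671020508), 84.80557250976562)
[[0.57  0.366 0.035]
 [0.579 0.273 0.035]
 [0.389 0.25  0.035]
 [0.38  0.342 0.035]]
```

View pics/crop.png

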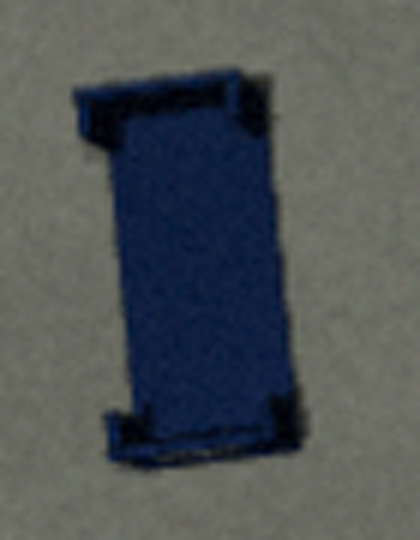

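Next I turn onto cassette 1's yaw and travel above it.

Request:
step_arm:
  steps:
    - [[0,0,-0.0973],[0,0,0],0.093]
    - [[0,0,-0.0973],[0,0,0],0.093]
    - [[0,0,-0.0973],[0,0,0],0.093]
    - [[0,0,-0.0973],[0,0,0],0.093]
    - [[0,0,0],[-0.02,-0.0318,0],0.093]
    - [[0,0,0],[-0.02,-0.0318,0],0.093]
    - [[0,0,0],[-0.02,-0.0318,0],0.093]
    - [[0,0,0],[-0.02,-0.0318,0],0.093]
    - [[0,0,0],[-0.02,-0.0318,0],0.093]
    - [[0,0,0],[-0.02,-0.0318,0],0.093]
  squeeze: 35

```text
t: 1.73
tcp_pos: [0.3054, 0.3396, 0.2188]
tool_rot: [-0.115, 3.139, 0.0]
force: [1.1, -0.4, -0.1]
finger_gap: 1.0
finger_force: 0.0
```

Request:
step_arm:
  steps:
    - [[0,0,0],[-0.02,-0.0318,0.004],0.093]
    - [[0,0,0],[-0.02,-0.0318,0.004],0.093]
    - [[0,0,0],[-0.02,-0.0318,0.004],0.093]
    - [[0,0,0],[-0.02,-0.0318,0.004],0.093]
    - [[0,0,0],[-0.02,-0.0318,0.004],0.093]
    - [[0,0,0],[-0.02,-0.0318,0.0],0.093]
    - [[0,0,0],[-0.02,-0.0318,0.0],0.093]
    - [[0,0,0],[-0.02,-0.0318,0.0],0.093]
    - [[0,0,0],[0,0,0],0.093]
    - [[0,0,0],[0,0,0],0.093]

```text
t: 2.57
tcp_pos: [0.4837, 0.0972, 0.1984]
tool_rot: [0.108, -3.139, -0.0]
force: [0.2, 0.5, -0.1]
finger_gap: 1.001
finger_force: 0.0
```

```bash
cat >> h.py <<'E'
def plan(x,y,z,yaw):
    s=env.sense(); M=R.from_rotvec(s['tool_rot']).as_matrix()
    ya=np.arctan2(M[1,1],M[0,1])-np.pi/2
    dy=(yaw-ya+np.pi/2)%np.pi-np.pi/2
    N=R.from_rotvec([0,0,dy]).as_matrix()@M
    print('t',round(s['t'],2),'tcp',s['tcp_pos'].round(4),'yaw',round(ya,4),'tilt',M[:2,2].round(4),'F',s['force'].round(2),'gap',round(s['finger_gap']*93,1),'ff',round(s['finger_force'],1),'q6',round(s['q'][5],2))
    print('turn wz',round(-dy,4),'then shift',(N.T@(np.array([x,y,z])-s['tcp_pos'])).round(4))
E
cat > w.py <<'E'
from h import *
import sys
plan(0.483,0.098,0.007,0.07)
p=cams.get_image('wrist'); cv2.imwrite('pics/'+sys.argv[1],p['color'])
print(np.array(p['pose']).round(3).tolist())
print([(np.round(d['at'],4).tolist(),round(d['conf'],2)) for d in cams.place_of(p,'cassette_a_mid')])
print([(np.round(d['at'],4).tolist(),round(d['conf'],2)) for d in cams.place_of(p,'carrier_floor')])
E
python3 w.py w1.png
```

```text
t 2.57 tcp [0.4837 0.0972 0.1984] yaw 0.0685 tilt [-0.0004  0.0001] F [ 0.22  0.51 -0.09] gap 93.1 ff 0.0 q6 -1.67
turn wz -0.0015 then shift [0.0006 0.0008 0.1914]
[[-0.069, -0.96, -0.27, 0.408], [0.998, -0.067, -0.019, 0.092], [0.0, -0.271, 0.963, 0.364], [0.0, 0.0, 0.0, 1.0]]
[([0.4825, 0.095, 0.0214], 0.73)]
[([0.4746, 0.305, 0.0101], 0.56)]
```

View pics/w1.png

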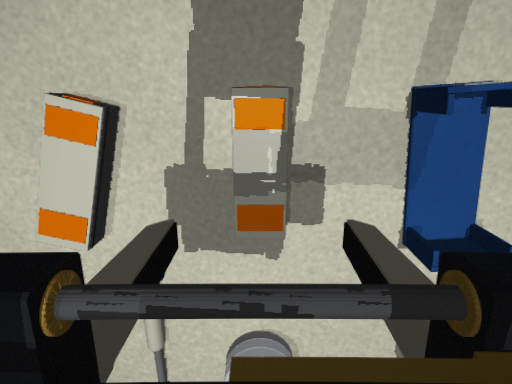

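The wrist view shows the cassette (260,160) centred and parallel to the fingers. I'll descend, grip and lift a little.

Request:
step_arm:
  steps:
    - [[0,0,0],[0,0,0.035],0.093]
    - [[0,0,0],[0,0,0.035],0.093]
    - [[0,0,0],[0,0,0.035],0.093]
    - [[0,0,0],[0,0,0.035],0.093]
    - [[0,0,0],[0,0,0.03],0.093]
    - [[0,0,0],[0,0,0.02],0.093]
    - [[0,0,0],[0,0,0],0.093]
    - [[0,0,0],[0,0,0],0.04]
    - [[0,0,0],[0,0,0],0.04]
    - [[0,0,0],[0,0,0],0.04]

```text
t: 3.55
tcp_pos: [0.4841, 0.0994, 0.0105]
tool_rot: [-0.115, 3.136, -0.0]
force: [0.2, 0.2, 0.2]
finger_gap: 0.833
finger_force: 0.0
```

Request:
step_arm:
  steps:
    - [[0,0,0],[0,0,0],0.04]
    - [[0,0,0],[0,0,0],0.04]
    - [[0,0,0],[0,0,0],0.04]

```text
t: 3.8
tcp_pos: [0.4836, 0.0985, 0.0097]
tool_rot: [-0.114, 3.137, -0.001]
force: [-0.3, -5.3, 4.6]
finger_gap: 0.617
finger_force: 2.7
```

Request:
step_arm:
  steps:
    - [[0,0,0],[0,0,0],0.04]
    - [[0,0,0],[0,0,0],0.04]
    - [[0,0,0],[0,0,0],0.04]
    - [[0,0,0],[0,0,-0.01],0.04]
    - [[0,0,0],[0,0,-0.02],0.04]
    - [[0,0,0],[0,0,-0.02],0.04]
    - [[0,0,0],[0,0,0],0.04]
    - [[0,0,0],[0,0,0],0.04]
    - [[0,0,0],[0,0,0],0.04]
    - [[0,0,0],[0,0,0],0.04]

```text
t: 4.63
tcp_pos: [0.4815, 0.0989, 0.0574]
tool_rot: [0.113, -3.137, -0.0]
force: [0.4, -0.3, -5.3]
finger_gap: 0.598
finger_force: 35.0
```

Request:
step_arm:
  steps:
    - [[0,0,0],[0,0,0],0.04]
    - [[0,0,0],[0,0,0],0.04]

```text
t: 4.8
tcp_pos: [0.482, 0.0989, 0.0577]
tool_rot: [0.113, -3.138, -0.0]
force: [1.0, -0.6, -4.3]
finger_gap: 0.603
finger_force: 35.0
```

About 4.8 N, so this is the half-full one. I'll set it back where it stood and go to cassette 2.

Request:
step_arm:
  steps:
    - [[0,0,0],[0,0,0.02],0.04]
    - [[0,0,0],[0,0,0.015],0.04]
    - [[0,0,0],[0,0,0.008],0.04]
    - [[0,0,0],[0,0,0.004],0.04]
    - [[0,0,0],[0,0,0.003],0.04]
    - [[0,0,0],[0,0,0],0.04]
    - [[0,0,0],[0,0,0],0.093]
    - [[0,0,0],[0,0,0],0.093]
    - [[0,0,0],[0,0,0],0.093]
    - [[0,0,0],[0,0,0],0.093]

```text
t: 5.63
tcp_pos: [0.4836, 0.0988, 0.0092]
tool_rot: [-0.114, 3.138, -0.0]
force: [1.2, 0.1, 0.5]
finger_gap: 0.844
finger_force: 0.0
```

Request:
step_arm:
  steps:
    - [[0,0,0],[0,0,0],0.093]
    - [[0,0,0],[0,0,0],0.093]
    - [[0,0,0],[0,0,-0.03],0.093]
    - [[0,0,0],[0,0,-0.04],0.093]
    - [[0,0,0],[0,0,-0.04],0.093]
    - [[0,0,0.12],[0,0,-0.03],0.093]
    - [[0,0,0.12],[0,0,0],0.093]
    - [[0,0,0],[0,0,0],0.093]

```text
t: 6.3
tcp_pos: [0.4844, 0.0989, 0.1509]
tool_rot: [0.269, 3.125, 0.001]
force: [-0.7, -0.7, 0.3]
finger_gap: 1.0
finger_force: 0.0
```

```bash
python3 -c "
from h import *
plan(0.507,-0.099,0.15,-0.17)"
```

```text
t 6.3 tcp [0.4844 0.0989 0.1509] yaw -0.1718 tilt [ 0.0052 -0.0001] F [-0.66 -0.67  0.31] gap 93.0 ff 0.0 q6 -1.42
turn wz -0.0018 then shift [-0.0558 -0.1912  0.0011]
```

Request:
step_arm:
  steps:
    - [[0,0,0],[-0.0093,-0.0319,0],0.093]
    - [[0,0,0],[-0.0093,-0.0319,0],0.093]
    - [[0,0,0],[-0.0093,-0.0319,0],0.093]
    - [[0,0,0],[-0.0093,-0.0319,0],0.093]
    - [[0,0,0],[-0.0093,-0.0319,0],0.093]
    - [[0,0,0],[-0.0093,-0.0319,0],0.093]
    - [[0,0,0],[0,0,0],0.093]
    - [[0,0,0],[0,0,0],0.093]

```text
t: 6.97
tcp_pos: [0.5051, -0.1004, 0.1471]
tool_rot: [-0.263, -3.128, -0.002]
force: [0.2, 0.3, -1.0]
finger_gap: 1.003
finger_force: 0.0
```

```bash
sed -i 's/^plan.*/plan(0.507,-0.099,0.009,-0.17)/' w.py; python3 w.py w2.png
```

```text
t 6.97 tcp [ 0.5051 -0.1004  0.1471] yaw -0.168 tilt [-0.0027  0.0013] F [ 0.19  0.3  -1.  ] gap 93.3 ff 0.0 q6 -1.82
turn wz 0.002 then shift [-0.0021  0.0016  0.1381]
[[0.166, -0.95, -0.265, 0.431], [0.986, 0.161, 0.044, -0.088], [0.001, -0.268, 0.963, 0.313], [0.0, 0.0, 0.0, 1.0]]
[([0.4837, 0.1001, 0.0214], 0.82)]
[]
```

Request:
step_arm:
  steps:
    - [[0,0,0],[-0.001,0.001,0.035],0.093]
    - [[0,0,0],[-0.001,0.001,0.035],0.093]
    - [[0,0,0],[0,0,0.035],0.093]
    - [[0,0,0],[0,0,0.025],0.093]
    - [[0,0,0],[0,0,0.01],0.093]
    - [[0,0,0],[0,0,0],0.04]
    - [[0,0,0],[0,0,0],0.04]
    - [[0,0,0],[0,0,0],0.04]
    - [[0,0,0],[0,0,0],0.04]
    - [[0,0,0],[0,0,0],0.04]

```text
t: 7.95
tcp_pos: [0.5094, -0.0981, 0.0103]
tool_rot: [0.262, 3.128, -0.002]
force: [-2.3, -9.9, 2.7]
finger_gap: 0.69
finger_force: 4.1
```

Request:
step_arm:
  steps:
    - [[0,0,0],[0,0,0],0.04]
    - [[0,0,0],[0,0,0],0.04]
    - [[0,0,0],[0,0,0],0.04]
    - [[0,0,0],[0,0,0],0.04]
    - [[0,0,0],[0,0,-0.01],0.04]
    - [[0,0,0],[0,0,-0.02],0.04]
    - [[0,0,0],[0,0,-0.02],0.04]
    - [[0,0,0],[0,0,0],0.04]
    - [[0,0,0],[0,0,0],0.04]
    - [[0,0,0],[0,0,0],0.04]

```text
t: 8.78
tcp_pos: [0.5071, -0.0969, 0.0577]
tool_rot: [-0.263, -3.129, -0.001]
force: [0.0, 0.1, -8.5]
finger_gap: 0.603
finger_force: 35.0
```

Request:
step_arm:
  steps:
    - [[0,0,0],[0,0,0],0.04]
    - [[0,0,0],[0,0,0],0.04]

```text
t: 8.95
tcp_pos: [0.5071, -0.097, 0.0573]
tool_rot: [-0.263, -3.128, -0.002]
force: [0.3, 0.3, -8.1]
finger_gap: 0.598
finger_force: 35.0
```

Cassette 2 weighs about 8 N, so it is the full one. While holding it, I'll refine the carrier pose.

Run:
```python
from h import *
from scipy.optimize import least_squares
p=cams.get_image('top'); 
obs=np.array([(77,90),(240,70),(110,462),(300,447)])/6+[130,150]-0.4
L,W=0.186,0.082
loc=np.array([(L/2,W/2),(L/2,-W/2),(-L/2,W/2),(-L/2,-W/2)])
def f(a):
    c,s=np.cos(a[2]),np.sin(a[2])
    return np.concatenate([proj(p,[a[0]+c*x-s*y,a[1]+s*x+c*y,0.07])-o for (x,y),o in zip(loc,obs)])
r=least_squares(f,[.474,.305,.1]); print(r.x.round(4),r.fun.round(1))
# floor edges: rows of blue between returns, edges at z=.008
hsv=cv2.cvtColor(p['color'],cv2.COLOR_BGR2HSV)
E=[]
for v in range(178,214):
    row=(hsv[v,140:190,0]>95)&(hsv[v,140:190,0]<130)&(hsv[v,140:190,1]>100)
    u=np.nonzero(row)[0]
    if len(u): E.append([*onz(p,(140+u[0]-.5,v),.008)[:2],*onz(p,(140+u[-1]+.5,v),.008)[:2]])
E=np.array(E)
for k in (0,2): a=np.polyfit(E[:,k],E[:,k+1],1); print('edge slope',a.round(4),'y at .473',np.polyval(a,.473).round(4))
for t in ['carrier_floor']: print([(np.round(d['at'],4).tolist(),round(d['conf'],2)) for d in cams.place_of(p,t)])
plan(.4735,.3055,.15,.1)
```

```text
[0.4766 0.3025 0.1485] [-0.1 -0.1  0.5 -0.9  1.5  1.3 -1.9 -0.3]
edge slope [0.1315 0.2839] y at .473 0.3461
edge slope [0.1352 0.2014] y at .473 0.2653
[([0.4733, 0.3029, 0.0078], 0.86)]
t 9.05 tcp [ 0.5075 -0.0972  0.0577] yaw -0.1677 tilt [-0.0018  0.0008] F [ 0.45 -0.09 -7.76] gap 55.8 ff 35.0 q6 -1.81
turn wz -0.2677 then shift [-0.0062  0.4041 -0.0921]
```

Request:
step_arm:
  steps:
    - [[0,0,0],[0,0,-0.03],0.04]
    - [[0,0,-0.1],[0,0,-0.03],0.04]
    - [[0,0,-0.1],[0,0,-0.03],0.04]
    - [[0,0,-0.1],[0,0,0],0.04]
    - [[0,0,0],[-0.001,0.02,0],0.04]
    - [[0,0,0],[-0.0017,0.03,0],0.04]
    - [[0,0,0],[-0.0018,0.035,0],0.04]
    - [[0,0,0],[-0.0018,0.035,0],0.04]
    - [[0,0,0],[-0.0018,0.035,0],0.04]
    - [[0,0,0],[-0.0018,0.035,0],0.04]

```text
t: 9.88
tcp_pos: [0.4921, 0.0936, 0.1482]
tool_rot: [0.207, -3.134, -0.0]
force: [0.9, -0.0, -7.9]
finger_gap: 0.6
finger_force: 35.0
```

Request:
step_arm:
  steps:
    - [[0,0,0],[-0.0018,0.035,0],0.04]
    - [[0,0,0],[-0.0018,0.035,0],0.04]
    - [[0,0,0],[-0.0018,0.035,0],0.04]
    - [[0,0,0],[-0.0018,0.035,0],0.04]
    - [[0,0,0],[-0.0018,0.035,0],0.04]
    - [[0,0,0],[-0.0017,0.024,0],0.04]
    - [[0,0,0],[-0.001,0.015,0],0.04]
    - [[0,0,0],[0,0,0],0.04]
    - [[0,0,0],[0,0,0],0.04]

```text
t: 10.63
tcp_pos: [0.4755, 0.3064, 0.1477]
tool_rot: [0.211, -3.133, 0.001]
force: [0.4, -1.1, -8.5]
finger_gap: 0.6
finger_force: 35.0
```

```bash
sed -i 's/^plan.*/plan(0.4745,0.3057,0.0175,0.133)/' w.py; python3 w.py w3.png
```

```text
t 10.63 tcp [0.4755 0.3064 0.1477] yaw 0.1346 tilt [-0.0015 -0.0009] F [ 0.37 -1.06 -8.5 ] gap 55.8 ff 35.0 q6 -1.33
turn wz 0.0016 then shift [ 0.0008 -0.0005  0.1302]
[[-0.135, -0.954, -0.267, 0.401], [0.991, -0.13, -0.036, 0.296], [-0.001, -0.27, 0.963, 0.314], [0.0, 0.0, 0.0, 1.0]]
[([0.4829, 0.0996, 0.0214], 0.62)]
[([0.4747, 0.305, 0.1592], 0.74)]
```

View pics/w3.png

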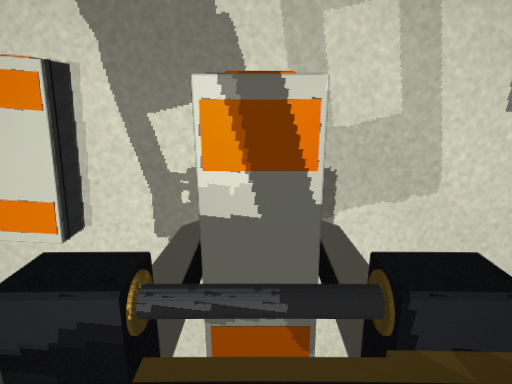

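The wrist view shows the held cassette squarely gripped, with its far lid edge at row 74, columns 192–328. I'll work out its offset in the grip.

Run:
```python
from h import *
p=cams.get_image('wrist'); s=env.sense(); M=R.from_rotvec(s['tool_rot']).as_matrix()
for uv in [(192.5,74),(328,74),(201,98),(321,98),(200,170),(319.5,170),(205,326),(311,326)]:
    X=onz(p,uv,s['tcp_pos'][2]+.0305); print(uv,(M.T@(X-s['tcp_pos'])*[-1,1,-1]).round(4))
t=cams.get_image('top'); d=cams.place_of(t,'cassette_a_mid'); print([np.round(e['at'],4) for e in d])
```

```text
(192.5, 74) [-0.0836 -0.0272  0.0304]
(328, 74) [-0.0837  0.0267  0.0305]
(201, 98) [-0.0745 -0.0243  0.0304]
(321, 98) [-0.0746  0.0245  0.0305]
(200, 170) [-0.0445 -0.0262  0.0305]
(319.5, 170) [-0.0446  0.0255  0.0305]
(205, 326) [ 0.0348 -0.0275  0.0305]
(311, 326) [0.0348 0.0252 0.0305]
[]
```

Request:
step_arm:
  steps:
    - [[0,0,0],[-0.0015,-0.0005,0.02],0.04]
    - [[0,0,0],[0,0,0.02],0.04]
    - [[0,0,0],[0,0,0.005],0.04]
    - [[0,0,0],[0,0,0],0.04]
    - [[0,0,0],[0,0,0],0.04]

```text
t: 11.35
tcp_pos: [0.4781, 0.3052, 0.104]
tool_rot: [0.207, -3.135, 0.0]
force: [-0.3, -0.4, -7.6]
finger_gap: 0.602
finger_force: 35.0
```

Run:
```python
from h import *
plan(.477,.3057,.0175,.133)
p=cams.get_image('side'); np.savez('side1.npz',pose=p['pose'],fx=p['fx'],fy=p['fy'],cx=p['cx'],cy=p['cy'],dist=p['dist'])
cv2.imwrite('pics/side1.png',cv2.resize(p['color'][70:170,150:280],None,fx=6,fy=6,interpolation=cv2.INTER_CUBIC))
```

```text
t 11.35 tcp [0.4781 0.3052 0.104 ] yaw 0.1318 tilt [-0.0002 -0.0001] F [-0.27 -0.42 -7.62] gap 56.0 ff 35.0 q6 -1.33
turn wz -0.0012 then shift [0.001  0.0006 0.0865]
```

View pics/side1.png

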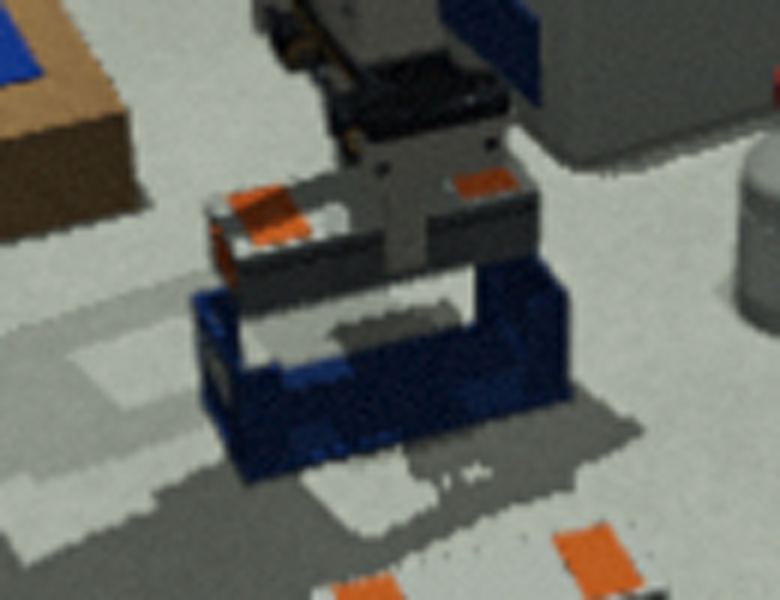

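The side crop shows the cassette above the carrier. Its lower −y corners are at (240,318) and (538,258) in the crop, and the carrier's foot corners at (248,482) and (570,398).

Run:
```python
from h import *
p=dict(np.load('side1.npz')); 
g=lambda u,v,z: onz(p,(u/6+150-.42,v/6+70-.42),z)
a=.133; ex=np.array([np.cos(a),np.sin(a)]); ey=np.array([-ex[1],ex[0]])
s=env.sense()['tcp_pos'][:2]
for n,u,v,z in [('cas near bot',240,318,.0943),('cas far bot',538,258,.0943),('cas near top',232,252,.1343),('cas far top',540,190,.1343),('car near',248,482,0),('car far',570,398,0),('car far top',568,292,.07),('car near+y top',192,295,.07)]:
    X=g(u,v,z)[:2]; print(n,X.round(4),'rel tcp along',((X-s)@ex).round(4),'across',((X-s)@ey).round(4))
```

```text
cas near bot [0.3967 0.2696] rel tcp along -0.0859 across -0.0247
cas far bot [0.5537 0.2804] rel tcp along 0.0711 across -0.0349
cas near top [0.3959 0.2687] rel tcp along -0.0869 across -0.0255
cas far top [0.5553 0.2815] rel tcp along 0.0728 across -0.0339
car near [0.3907 0.2577] rel tcp along -0.0934 across -0.0357
car far [0.5714 0.2815] rel tcp along 0.0888 across -0.0361
car far top [0.5699 0.2806] rel tcp along 0.0871 across -0.0368
car near+y top [0.3807 0.3315] rel tcp along -0.0936 across 0.0387
```

Run:
```python
from h import *
p=cams.get_image('side'); s=env.sense()['tcp_pos']; im=cv2.imread('pics/side1.png')
def box(c,yaw,l,w,z0,z1,col):
    e=np.array([np.cos(yaw),np.sin(yaw)]); f=np.array([-e[1],e[0]])
    P={}
    for i in (-1,1):
        for j in (-1,1):
            for k,z in enumerate((z0,z1)):
                X=[*(c+e*i*l/2+f*j*w/2),z]; P[i,j,k]=((proj(p,X)+.42-[150,70])*6).round().astype(int)
    for a in P:
        for b in P:
            if sum(x!=y for x,y in zip(a,b))==1: cv2.line(im,tuple(map(int,P[a])),tuple(map(int,P[b])),col,1)
e=np.array([np.cos(.132),np.sin(.132)])
box(s[:2]-e*.005,.132,.16,.056,s[2]-.0097,s[2]+.0303,(0,255,0))
box(np.array([.4745,.3057]),.133,.186,.082,0,.07,(0,255,255))
cv2.imwrite('pics/ov.png',im)
```

```text
(no output)
```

View pics/ov.png

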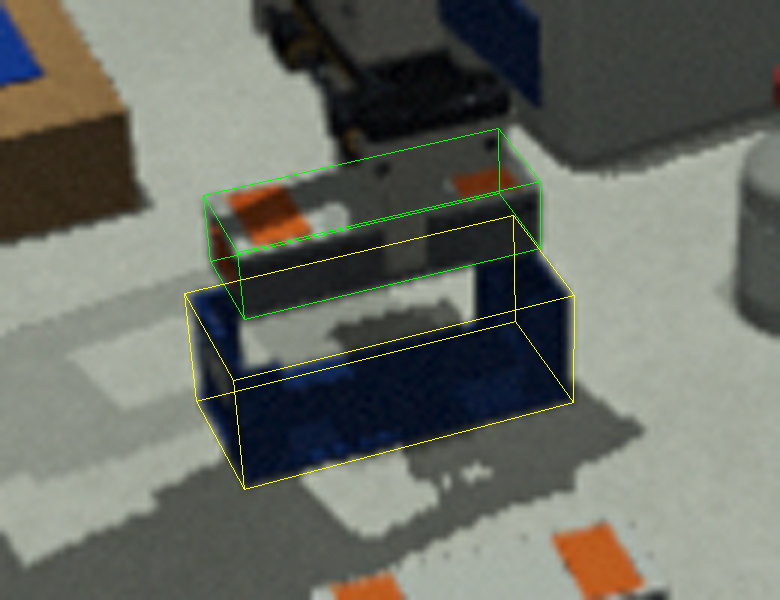

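The overlay fits well. Allowing for about a 5 mm grip offset, I'll shift slightly forward and descend into the mouth, watching the force.

Request:
step_arm:
  steps:
    - [[0,0,0],[-0.0016,0.0011,0.01],0.04]
    - [[0,0,0],[0,0,0.01],0.04]
    - [[0,0,0],[0,0,0.01],0.04]
    - [[0,0,0],[0,0,0.01],0.04]
    - [[0,0,0],[0,0,0.005],0.04]
    - [[0,0,0],[0,0,0],0.04]

```text
t: 11.95
tcp_pos: [0.4778, 0.3062, 0.0564]
tool_rot: [0.208, -3.131, 0.002]
force: [0.6, -0.5, -8.7]
finger_gap: 0.602
finger_force: 35.0
```

No contact, and it is 23 mm inside. Continuing down.

Request:
step_arm:
  steps:
    - [[0,0,0],[0,0,0.01],0.04]
    - [[0,0,0],[0,0,0.01],0.04]
    - [[0,0,0],[0,0,0.008],0.04]
    - [[0,0,0],[0,0,0.005],0.04]
    - [[0,0,0],[0,0,0.003],0.04]
    - [[0,0,0],[0,0,0],0.04]

```text
t: 12.45
tcp_pos: [0.4787, 0.3066, 0.0217]
tool_rot: [0.208, -3.133, 0.001]
force: [-0.5, -0.1, -8.0]
finger_gap: 0.599
finger_force: 35.0
```

Request:
step_arm:
  steps:
    - [[0,0,0],[0,0,0.002],0.04]
    - [[0,0,0],[0,0,0],0.04]

```text
t: 12.62
tcp_pos: [0.4795, 0.3069, 0.0207]
tool_rot: [-0.208, 3.134, 0.0]
force: [0.1, -0.2, -7.0]
finger_gap: 0.597
finger_force: 35.0
```

Request:
step_arm:
  steps:
    - [[0,0,0],[0,0,0.0015],0.04]
    - [[0,0,0],[0,0,0.0015],0.04]
    - [[0,0,0],[0,0,0],0.04]

```text
t: 12.87
tcp_pos: [0.4797, 0.307, 0.0183]
tool_rot: [-0.208, 3.134, 0.0]
force: [-1.3, -0.6, -2.6]
finger_gap: 0.601
finger_force: 35.0
```

It is down. Next I release, rise and head for cassette 3.

Request:
step_arm:
  steps:
    - [[0,0,0],[0,0,0.0008],0.04]
    - [[0,0,0],[0,0,0],0.093]
    - [[0,0,0],[0,0,0],0.093]
    - [[0,0,0],[0,0,0],0.093]
    - [[0,0,0],[0,0,0],0.093]
    - [[0,0,0],[0,0,0],0.093]
    - [[0,0,0],[0,0,-0.02],0.093]
    - [[0,0,0],[0,0,-0.04],0.093]
    - [[0,0,0],[0,0,-0.04],0.093]
    - [[0,0,0],[0,0,-0.04],0.093]

```text
t: 13.7
tcp_pos: [0.4787, 0.3065, 0.158]
tool_rot: [0.208, -3.133, 0.001]
force: [0.9, 0.7, 0.6]
finger_gap: 1.002
finger_force: 0.0
```

Run:
```python
from h import *
plan(.493,-.307,.17,.175)
p=cams.get_image('wrist'); print('wrist',[(np.round(d['at'],4).tolist(),round(d['conf'],2)) for d in cams.place_of(p,'cassette_a_mid')])
cv2.imwrite('pics/w4.png',p['color']); T=np.savez('w4.npz',**{k:p[k] for k in('pose','fx','fy','cx','cy','dist')})
```

```text
t 13.7 tcp [0.4787 0.3065 0.158 ] yaw 0.1323 tilt [-0.0013 -0.0005] F [0.88 0.71 0.58] gap 93.1 ff 0.0 q6 -1.33
turn wz -0.0427 then shift [ 0.0928 -0.6067 -0.0116]
wrist [([0.4823, 0.1015, 0.0188], 0.74)]
```

View pics/w4.png

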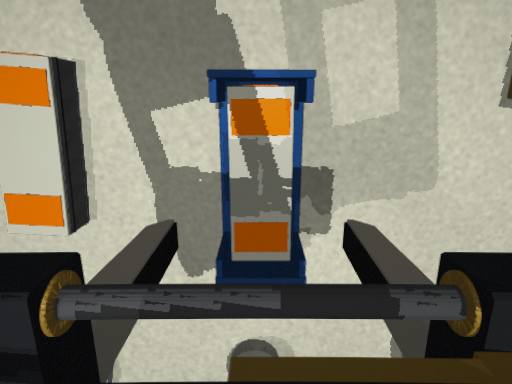

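The full cassette sits flat in the carrier. The bands are at rows 97–136 and 222–260, columns 230–291. Now I measure where it is and move on.

Run:
```python
from h import *
p=dict(np.load('w4.npz')); s=env.sense(); M=R.from_rotvec(s['tool_rot']).as_matrix()
g=lambda u,v,z:((M.T@(onz(p,(u,v),z)-s['tcp_pos']))*[-1,1,-1]).round(4)
for n,u,v,z in [('band',261,97,.048),('band',261,136,.048),('band',261,222,.048),('band',261,260,.048),('L',229,170,.048),('R',292.5,170,.048),('rimnear L',208,70,.07),('rimnear R',316,70,.07),('rim near inner',262,79,.07),('floor L',220,170,.008),('floor R',301,170,.008),('far base',262,283,.07)]: print(n,g(u,v,z))
```

```text
band [-0.0808 -0.0013 -0.1152]
band [-0.0487 -0.0013 -0.1156]
band [ 0.0304 -0.0012 -0.1167]
band [ 0.0693 -0.0011 -0.1172]
L [-0.0188 -0.0295 -0.1159]
R [-0.0188  0.0265 -0.1161]
rimnear L [-0.0998 -0.0408 -0.0928]
rimnear R [-0.0998  0.0396 -0.0931]
rim near inner [-0.0935 -0.0006 -0.0931]
floor L [-0.0102 -0.0427 -0.156 ]
floor R [-0.0102  0.0391 -0.1563]
far base [ 0.0804 -0.0002 -0.0954]
```

Request:
step_arm:
  steps:
    - [[0,0,-0.0427],[0,-0.01,0],0.093]
    - [[0,0,0],[0.005,-0.03,0],0.093]
    - [[0,0,0],[0.005,-0.034,0],0.093]
    - [[0,0,0],[0.005,-0.034,0],0.093]
    - [[0,0,0],[0.005,-0.034,0],0.093]
    - [[0,0,0],[0.005,-0.034,0],0.093]
    - [[0,0,0],[0.005,-0.034,0],0.093]
    - [[0,0,0],[0.005,-0.034,0],0.093]
    - [[0,0,0],[0.005,-0.034,0],0.093]
    - [[0,0,0],[0.005,-0.034,0],0.093]

```text
t: 14.63
tcp_pos: [0.4884, -0.0099, 0.1564]
tool_rot: [0.275, -3.129, -0.0]
force: [0.5, 0.0, -0.1]
finger_gap: 0.996
finger_force: 0.0
```

Request:
step_arm:
  steps:
    - [[0,0,0],[0.005,-0.034,0],0.093]
    - [[0,0,0],[0.005,-0.034,0],0.093]
    - [[0,0,0],[0.005,-0.034,0],0.093]
    - [[0,0,0],[0.005,-0.034,0],0.093]
    - [[0,0,0],[0.006,-0.034,0],0.093]
    - [[0,0,0],[0.006,-0.034,0],0.093]
    - [[0,0,0],[0.006,-0.034,0],0.093]
    - [[0,0,0],[0.006,-0.034,0],0.093]
    - [[0,0,0],[0,-0.023,0],0.093]
    - [[0,0,0],[0,0,0],0.093]

```text
t: 15.47
tcp_pos: [0.4969, -0.3115, 0.1559]
tool_rot: [-0.268, 3.13, -0.003]
force: [-0.2, -0.7, -0.6]
finger_gap: 0.998
finger_force: 0.0
```

```bash
sed -i 's/^plan.*/plan(0.493,-0.307,0.01,0.175)/' w.py; python3 w.py w5.png
```

```text
t 15.47 tcp [ 0.4969 -0.3115  0.1559] yaw 0.1711 tilt [ 0.0004 -0.002 ] F [-0.21 -0.68 -0.58] gap 92.9 ff 0.0 q6 -2.49
turn wz -0.0039 then shift [0.0031 0.0054 0.1459]
[[-0.171, -0.948, -0.267, 0.422], [0.985, -0.165, -0.045, -0.324], [-0.002, -0.271, 0.963, 0.322], [0.0, 0.0, 0.0, 1.0]]
[]
[]
```

```bash
cat > wb.py <<'E'
from h import *
import sys
zl=float(sys.argv[1]); p=cams.get_image('wrist'); s=env.sense(); M=R.from_rotvec(s['tool_rot']).as_matrix()
im=p['color'].astype(int); o=((im[...,2]-im[...,0]>60)&(im[...,2]-im[...,1]>30)).astype(np.uint8); o[:, :150]=0; o[:,370:]=0; o[355:]=0
n,l,st,c=cv2.connectedComponentsWithStats(o)
if zl<0: zl=s['tcp_pos'][2]-zl
for i in range(1,n):
    if st[i,4]>400:
        v,u=np.nonzero(l==i); P=np.array([onz(p,q,zl) for q in zip(u,v)]); L=(P-s['tcp_pos'])@M*[-1,1,-1]
        print(st[i],'world',P.mean(0).round(4),'local fwd,across',L.mean(0).round(4)[:2],'fwd range',np.percentile(L[:,0],[2,98]).round(4),'across',np.percentile(L[:,1],[2,98]).round(4))
E
python3 wb.py 0.04
```

```text
[ 230   95   60   36 2113] world [ 0.436 -0.317  0.04 ] local fwd,across [-0.0616 -0.0011] fwd range [-0.076  -0.0468] across [-0.0253  0.0231]
[ 233  217   54   29 1520] world [ 0.5443 -0.2979  0.04  ] local fwd,across [ 0.0484 -0.0013] fwd range [0.0342 0.0629] across [-0.0253  0.0228]
```

Request:
step_arm:
  steps:
    - [[0,0,0],[0.005,-0.001,0.035],0.093]
    - [[0,0,0],[0,0,0.035],0.093]
    - [[0,0,0],[0,0,0.035],0.093]
    - [[0,0,0],[0,0,0.025],0.093]
    - [[0,0,0],[0,0,0.016],0.093]
    - [[0,0,0],[0,0,0],0.04]
    - [[0,0,0],[0,0,0],0.04]
    - [[0,0,0],[0,0,0],0.04]
    - [[0,0,0],[0,0,0],0.04]
    - [[0,0,0],[0,0,0],0.04]

```text
t: 16.5
tcp_pos: [0.4932, -0.3089, 0.0126]
tool_rot: [-0.275, 3.127, -0.004]
force: [-0.8, 0.2, 0.5]
finger_gap: 0.688
finger_force: 0.0
```

Request:
step_arm:
  steps:
    - [[0,0,0],[0,0,0],0.04]
    - [[0,0,0],[0,0,0],0.04]
    - [[0,0,0],[0,0,0],0.04]
    - [[0,0,0],[0,0,0],0.04]

```text
t: 16.83
tcp_pos: [0.4926, -0.3083, 0.012]
tool_rot: [-0.274, 3.128, -0.001]
force: [0.1, 3.3, 5.6]
finger_gap: 0.599
finger_force: 35.0
```

```bash
python3 -c "
from h import *
plan(.473,.305,.16,.133)"
```

```text
t 16.83 tcp [ 0.4926 -0.3083  0.012 ] yaw 0.1749 tilt [ 0.0012 -0.0004] F [0.1 3.3 5.6] gap 55.7 ff 35.0 q6 -2.5
turn wz 0.0419 then shift [-0.062   0.6104 -0.1483]
```

Request:
step_arm:
  steps:
    - [[0,0,0],[0,0,-0.01],0.04]
    - [[0,0,0],[0,0,-0.02],0.04]
    - [[0,0,0],[0,0,-0.02],0.04]
    - [[0,0,0],[0,0,-0.03],0.04]
    - [[0,0,0],[0,0,-0.035],0.04]
    - [[0,0,0.021],[0,0,-0.035],0.04]
    - [[0,0,0.021],[0,0,0],0.04]
    - [[0,0,0],[0,0,0],0.04]
    - [[0,0,0],[0,0,0],0.04]
    - [[0,0,0],[0,0,0],0.04]

```text
t: 17.67
tcp_pos: [0.4911, -0.3074, 0.159]
tool_rot: [0.209, -3.132, -0.004]
force: [-0.4, -0.2, -3.7]
finger_gap: 0.599
finger_force: 35.0
```

```bash
python3 wb.py -0.0305; python3 -c "
from h import *
plan(.473,.305,.16,.133)"
```

```text
[ 200  103  121   71 8248] world [ 0.4337 -0.3157  0.1894] local fwd,across [-0.058  -0.0004] fwd range [-0.0717 -0.0435] across [-0.0241  0.0234]
[ 211  327   99   28 2744] world [ 0.5346 -0.3021  0.1894] local fwd,across [ 0.0438 -0.0004] fwd range [0.0358 0.0519] across [-0.0241  0.0234]
t 17.72 tcp [ 0.4911 -0.3075  0.1589] yaw 0.1333 tilt [-0.0029  0.0027] F [-0.2  -0.45 -2.07] gap 55.6 ff 35.0 q6 -2.46
turn wz 0.0003 then shift [-6.330e-02  6.095e-01  5.000e-04]
```

About 2 N, so this is the nearly empty one. I carry it over to the carrier.

Request:
step_arm:
  steps:
    - [[0,0,0],[-0.0022,0.02,0],0.04]
    - [[0,0,0],[-0.0037,0.034,0],0.04]
    - [[0,0,0],[-0.0037,0.034,0],0.04]
    - [[0,0,0],[-0.0037,0.034,0],0.04]
    - [[0,0,0],[-0.0037,0.034,0],0.04]
    - [[0,0,0],[-0.0037,0.034,0],0.04]
    - [[0,0,0],[-0.0037,0.034,0],0.04]
    - [[0,0,0],[-0.0037,0.034,0],0.04]
    - [[0,0,0],[-0.0037,0.034,0],0.04]
    - [[0,0,0],[-0.0037,0.034,0],0.04]

```text
t: 18.55
tcp_pos: [0.4828, 0.0212, 0.1595]
tool_rot: [0.209, -3.132, -0.001]
force: [1.0, -0.2, -2.3]
finger_gap: 0.601
finger_force: 35.0
```

Request:
step_arm:
  steps:
    - [[0,0,0],[-0.0037,0.034,0],0.04]
    - [[0,0,0],[-0.0037,0.034,0],0.04]
    - [[0,0,0],[-0.0037,0.034,0],0.04]
    - [[0,0,0],[-0.0037,0.034,0],0.04]
    - [[0,0,0],[-0.0037,0.034,0],0.04]
    - [[0,0,0],[-0.0037,0.034,0],0.04]
    - [[0,0,0],[-0.0037,0.034,0],0.04]
    - [[0,0,0],[-0.0022,0.029,0],0.04]
    - [[0,0,0],[0,0.016,0],0.04]
    - [[0,0,0],[0,0,0],0.04]

```text
t: 19.38
tcp_pos: [0.4728, 0.3067, 0.159]
tool_rot: [0.215, -3.131, -0.001]
force: [0.1, -0.5, -2.6]
finger_gap: 0.601
finger_force: 35.0
```

Request:
step_arm:
  steps:
    - [[0,0,0],[0,0,0],0.04]
    - [[0,0,0],[0,0,0],0.04]

```text
t: 19.55
tcp_pos: [0.4738, 0.3028, 0.1597]
tool_rot: [0.209, -3.132, 0.002]
force: [0.0, -0.2, -1.4]
finger_gap: 0.6
finger_force: 35.0
```

```bash
python3 -c "
from h import *
plan(.4765,.3057,.06,.133)
cams.get_image('top'); plan(.4765,.3057,.06,.133)"
```

```text
t 19.55 tcp [0.4738 0.3028 0.1597] yaw 0.1334 tilt [-0.0021 -0.0015] F [ 0.03 -0.25 -1.4 ] gap 55.8 ff 35.0 q6 -1.33
turn wz 0.0004 then shift [-0.0032  0.0026  0.0997]
t 19.6 tcp [0.4741 0.3026 0.16  ] yaw 0.1325 tilt [-0.0016 -0.0011] F [ 0.76 -0.64 -1.95] gap 55.7 ff 35.0 q6 -1.33
turn wz -0.0005 then shift [-0.0029  0.0029  0.1   ]
```

Request:
step_arm:
  steps:
    - [[0,0,0],[-0.003,0.0028,0.02],0.04]
    - [[0,0,0],[0,0,0.025],0.04]
    - [[0,0,0],[0,0,0.015],0.04]
    - [[0,0,0],[0,0,0.008],0.04]
    - [[0,0,0],[0,0,0.008],0.04]
    - [[0,0,0],[0,0,0.006],0.04]
    - [[0,0,0],[0,0,0],0.04]
    - [[0,0,0],[0,0,0],0.04]

```text
t: 20.27
tcp_pos: [0.4774, 0.3068, 0.0792]
tool_rot: [-0.208, 3.134, 0.0]
force: [0.7, 0.2, -1.4]
finger_gap: 0.603
finger_force: 35.0
```

Request:
step_arm:
  steps:
    - [[0,0,0],[0,0,0.006],0.04]
    - [[0,0,0],[0,0,0.005],0.04]
    - [[0,0,0],[0,0,0.004],0.04]
    - [[0,0,0],[0,0,0.002],0.04]
    - [[0,0,0],[0,0,0],0.04]

```text
t: 20.68
tcp_pos: [0.4765, 0.3068, 0.0612]
tool_rot: [0.209, -3.134, 0.001]
force: [-0.2, -1.3, -2.3]
finger_gap: 0.6
finger_force: 35.0
```

Request:
step_arm:
  steps:
    - [[0,0,0],[0,0,0.001],0.04]
    - [[0,0,0],[0,0,0.001],0.04]
    - [[0,0,0],[0,0,0],0.04]

```text
t: 20.93
tcp_pos: [0.4772, 0.307, 0.0601]
tool_rot: [-0.209, 3.134, 0.0]
force: [-0.0, 0.3, -1.4]
finger_gap: 0.599
finger_force: 35.0
```

Request:
step_arm:
  steps:
    - [[0,0,0],[0,0,0.001],0.04]
    - [[0,0,0],[0,0,0.0005],0.04]
    - [[0,0,0],[0,0,0],0.04]

```text
t: 21.18
tcp_pos: [0.4773, 0.307, 0.0601]
tool_rot: [-0.209, 3.133, 0.0]
force: [-3.4, -2.2, 9.7]
finger_gap: 0.599
finger_force: 35.0
```

Contact. I release and rise.

Request:
step_arm:
  steps:
    - [[0,0,0],[0,0,-0.0005],0.04]
    - [[0,0,0],[0,0,0],0.093]
    - [[0,0,0],[0,0,0],0.093]
    - [[0,0,0],[0,0,0],0.093]
    - [[0,0,0],[0,0,0],0.093]
    - [[0,0,0],[0,0,0],0.093]
    - [[0,0,0],[0,0,-0.02],0.093]
    - [[0,0,0],[0,0,-0.04],0.093]
    - [[0,0,0],[0,0,-0.04],0.093]
    - [[0,0,0],[0,0,-0.03],0.093]

```text
t: 22.02
tcp_pos: [0.4775, 0.3071, 0.1916]
tool_rot: [-0.209, 3.133, 0.001]
force: [0.5, 1.9, 0.6]
finger_gap: 1.0
finger_force: 0.0
```

Request:
step_arm:
  steps:
    - [[0,0,0],[0.01,0.0,-0.01],0.093]
    - [[0,0,0],[0,0,0],0.093]
    - [[0,0,0],[0,0,0],0.093]

```text
t: 22.27
tcp_pos: [0.4664, 0.3054, 0.1984]
tool_rot: [0.209, -3.134, 0.0]
force: [-0.2, 0.1, -0.6]
finger_gap: 1.0
finger_force: 0.0
```

```bash
python3 wb.py 0.088
python3 - <<'E'
from h import *
plan(.4765,.3057,.06,.133)
p=cams.get_image('side'); a=cv2.resize(p['color'][70:170,150:280],None,fx=4,fy=4,interpolation=cv2.INTER_CUBIC)
w=cams.get_image('wrist')['color'][:, 150:400]
h=np.zeros((400,520+250,3),np.uint8); h[:,:520]=a; h[:384,520:]=w; cv2.imwrite('pics/fin.png',h)
E
```

```text
[ 231  113   60   36 2116] world [0.4201 0.2991 0.088 ] local fwd,across [-0.0461  0.0001] fwd range [-0.0606 -0.0313] across [-0.0241  0.0244]
[ 234  234   53   29 1534] world [0.5295 0.3136 0.088 ] local fwd,across [ 0.0643 -0.    ] fwd range [0.0499 0.0789] across [-0.0239  0.0239]
t 22.32 tcp [0.466  0.3052 0.1972] yaw 0.1333 tilt [-0.0023 -0.0009] F [ 0.16  0.28 -0.61] gap 93.2 ff 0.0 q6 -1.32
turn wz 0.0003 then shift [-0.0108 -0.0008  0.1372]
```

View pics/fin.png

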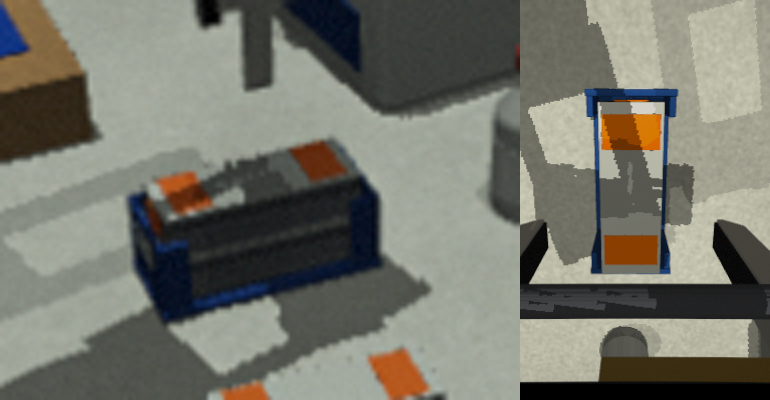

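Both cassettes are stacked flat between the end walls. The top one is centred at about (0.475, 0.306) and the gripper is clear.

```bash
python3 -c "
from h import *
print(env.hand_in())"
```

```text
the job is handed in; nothing more can be done
None
```

The job is handed in, but I got no verdict back: the full cassette (about 8 N) is at the bottom of the blue carrier, the nearly empty one (about 2 N) lies flat on top, and the half-full one (about 4.8 N) is back where it stood.

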